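# Set down the support jack of the laser platform

## Robot

A 7-joint arm with a two-finger parallel gripper is mounted at the origin on the work surface. World frame = base frame: x ahead of the robot, y to its left, z up, the work surface at z = 0. Lengths are in m, angles in rad, forces in N, time in s.
With the tool pointing down it reaches from about 0.4 to 0.85 m from the base axis. Payload 4.5 kg.
Tool frame: the origin (TCP) lies at the very end of the fingers, on their centre line; the grasp point (between the pads) lies 19 mm behind it; z points along the fingers, x is the direction in which the jaws open and shut, and the axes are right-handed (so a half turn about z gives the same grasp; the last joint's range is limited). The gripper opens to 88 mm and grips with 3 to 60 N. Pads are 18 mm wide; open, the fingers measure 123 mm over their backs; the gripper's body (75 mm by 187 mm) begins 45 mm behind the grasp point.
Start: joints at [-1.098, 0.689, -0.195, 1.565, 0.157, 0.902, -0.215], TCP at [0.266, 0.566, 0.239] pointing down, gripper open.
Joint ranges: [-3.01, 3.01], [-0.46, 2.08], [-1.47, 1.51], [0.13, 2.56], [-1, 4.14], [0.04, 2.09], [-2.66, 2.66]. Speed limits (rad/s): [2.57, 2.57, 3.14, 3.14, 3.14, 3.14, 3.14].

## Interface

Orientations are given as a 3x3 rotation matrix whose columns are the frame's x, y, z axes.
In Python, from rig import telemetry, capture, order gives the robot as it stands. The module is installed in compiled form; this text tells all that it offers.
- The arm moves only by the shell command python3 -m pendant 'ROWS' [FORCE]. ROWS is JSON, a list of rows, each a list of 3 entries, a list of its own where there are three numbers: the shift along the world's x, y, z in m, then the turn, a rotation vector about the world's x, y, z in degrees, then the finger opening in m, from 0 to 0.0881. In form: [[[dx, dy, dz], [wx, wy, wz], claw], ...]. A call has 1 to 12 rows; each row is the pose to reach, as a shift and turn from the pose commanded when the call began; what a row does not reach only later rows make up. A row lasts 1/12 s, in which the tool goes at most 41.7 mm and 7.16 degrees, less where a joint would pass 70% of its speed; a pose out of reach is approached as far as the arm can. A call with a gripper value outside its range is refused whole. The fingers move at their own pace and stop on an object; FORCE is the grip in N (left out, the last holds). Time passes only in rows, so rows that repeat a pose let the fingers close. It gives the time, the measured TCP pose, the force and the opening at its end, in the units of the state.
- telemetry.get_obs(): the state, without advancing time (a new reading comes with each control period).
- capture(name): name is "side" or "top"; returns a dict with "color" (400x640x3 uint8, red, green, blue), "intrinsics" (3x3 intrinsics, pixels), "xyz" and "orientation" of the camera in the world. Camera axes: x right, y up, looking along -z (the intrinsics and any distortion apply to the point x, -y, -z); pixel columns grow to the right and rows downward; lengths in m; the calibration is good to about 2 mm. A picture is of the moment at which its call begins. There is no depth.
- order.job_done(): hands the job in, once; it reports no verdict.
The state is a dict: "clock": time; "joint_pos": joint angles; "qd": joint speeds; "tau": joint torques, N m; "position": TCP position; "orientation": TCP orientation; "force": force on the tool from outside, world axes, zero at the start; "torque": the same for the moment, N m; "width": opening from 0.0 (shut) to 1.0 (fully open).
Only numpy, scipy, OpenCV 4.12 (cv2) and the standard library are available. Lean on these libraries where they do the work, as an engineer would, in place of code of your own. Each camera call takes 0.05 s, during which the arm holds its last target. There are 200 camera calls.

## Task

Slide the loose steel bearing plate along the table until its round pad lies centred under the foot of the platform's jack. Then grip the crank knob and wind the jack down, clockwise seen from above, until the foot bears firmly on the pad: stop when the push needed at the knob has risen about 5 N above what it took with the foot in the air, and do not force it further. Let go, and leave the other things on the table where they are.

Things in the scene. Friction and masses are not known exactly. Their poses are not given: they have to be found in the camera images.
- jack_axis (a point): Point on the jack's vertical axis, just above the crank hub (165 mm above the platform's origin). The jack on the board's front edge is a 36 mm sleeve whose lower end is about 70 mm above the table, under a 56 mm gear head. Its foot, a 42 mm steel disc on a rubber cushion, hangs on this axis 25 to 44 mm above the table at the start; its exact height is not known.
- crank (a joint): Crank angle (rad), growing clockwise seen from above; each turn lowers the foot 20 mm, and it takes 0.8 to 2 turns. The gear stays where it is left, also loaded. In the air the moving knob needs a sideways push of about 10 N (less when stopped). Once the foot is on the pad each further rad adds about 70 N on the foot and 5 N to the push. Good is 35 to 130 N on the foot (push up by 2.5 to 9 N); over 160 N it is forced.
- knob_grip (a point): Grip point of the crank knob: an upright black cylinder 18 mm in diameter, 46 mm tall, spinning freely on its pin, 45 mm from the jack's axis and circling it with the crank. The point is on the knob's axis 16 mm below its top, about 190 mm above the table, 30 mm above the flat crank arm.
- bearing_plate: Loose steel bearing plate, about 0.6 kg, lying on the table: a round pad of 70 mm diameter, 10 mm thick (origin at the centre of its underside, z up), from which a neck 32 mm wide, 8 mm thick runs along the plate's -x to 155 mm from the origin, with an upright tab on its end. To be slid, not lifted.
- tab_grip (a point): Grip point on the plate's upright tab, a block 32 mm long (along plate x), 14 mm thick (along plate y), top 60 mm above the table, centred 135 mm from the pad's centre along plate -x; the point is 42 mm above the table. Grip it across its 14 mm thickness.
- beam_block: Bystander: loose aluminium block 45 x 50 mm on a black base 60 x 75 mm, 68 mm tall; origin at centre of underside.
- lens_mount: Bystander: lens ring on a black post, base 75 x 50 mm, 125 mm tall; origin at centre of underside.
- mirror_mount: Bystander: square mirror holder on a black post, base 75 x 50 mm, 137 mm tall; origin at centre of underside.
- screw_tray: Bystander: grey divided tray 100 x 140 x 30 mm; origin at centre of underside.
- detector: Bystander: black round detector head 44 mm across on a steel post, base 50 x 50 mm, 87 mm tall; origin at centre of underside.
- platform: Fixed aluminium breadboard 250 x 320 mm on four posts, carrying a laser head, its top about 130 mm above the table, all below 215 mm. Origin on the jack's axis near table level (it sits 0 to 6 mm lower); x points from the jack into the platform, z up. The board begins 40 mm along x from the jack's axis; the posts stand 100 and 265 mm along x, 130 mm to either side.
Mind the look-alikes: they are no part of the job. What is shaped like the bearing_plate but blue or orange is not meant.

How it is judged:
By the outcome, as a careful person would: the job done as asked, in the order asked, and still so for the second after the job is handed in, with the robot touching nothing.
It also fails if it takes over 72 s, if anything falls off the work surface, if the arm or the gripper's body presses on something with over 40 N, if the wrist force passes 120 N, or if a joint passes its speed limit or range.

## Working session

There is one attempt and no reset: what is moved stays moved. The work goes in short steps, Python scripts to look and compute and a shell command to move; the robot and the scene stay as the last step left them, time stands still between calls to the robot, and variables do not carry over. Pictures are saved under pics/ and viewed, about 8 in all and at most 12, crops included, and the job is handed in when it is done.

```bash
mkdir -p pics; cat > h.py <<'E'
import numpy as np, cv2
from rig import telemetry, capture, order
def snap(n,f):
    c=capture(n); cv2.imwrite(f'pics/{f}.png',c['color'][:,:,::-1]); np.savez(f'pics/{f}.npz',**{k:v for k,v in c.items() if k!='name'}); return c
def load(f): return np.load(f'pics/{f}.npz',allow_pickle=True)
def ray(c,u,v):
    K=np.array(c['intrinsics']); d=np.linalg.inv(K)@[u,v,1]; d=np.array([d[0],-d[1],-d[2]])
    return np.array(c['xyz']),np.array(c['orientation'])@d
def onz(c,u,v,z):
    o,d=ray(c,u,v); return o+d*(z-o[2])/d[2]
def proj(c,p):
    q=np.array(c['orientation']).T@(np.array(p)-np.array(c['xyz'])); k=np.array(c['intrinsics'])@[q[0],-q[1],-q[2]]; return k[:2]/k[2]
E
python3 - <<'E'
from h import *
a=snap('side','s0');b=snap('top','t0')
for c in(a,b): print({k:np.round(v,3).tolist() if k!='color' else 0 for k,v in c.items()})
print(telemetry.get_obs())
E
```

```text
{'color': 0, 'intrinsics': [[391.084, 0.0, 315.852], [0.0, 391.084, 199.411], [0.0, 0.0, 1.0]], 'xyz': [-0.091, -0.666, 0.761], 'orientation': [[0.706, 0.397, -0.587], [-0.708, 0.389, -0.589], [-0.005, 0.831, 0.556]]}
{'color': 0, 'intrinsics': [[413.396, 0.0, 320.594], [0.0, 413.396, 201.937], [0.0, 0.0, 1.0]], 'xyz': [0.355, -0.013, 1.422], 'orientation': [[0.016, 0.991, -0.133], [-1.0, 0.016, 0.001], [0.003, 0.133, 0.991]]}
{'clock': 0.1, 'joint_pos': array([-1.09815334,  0.68989781, -0.19453569,  1.56618699,  0.15731718,
        0.90251735, -0.21512665]), 'qd': array([-0.00055712, -0.00338   , -0.00026945, -0.00279558,  0.00046507,
        0.00077057, -0.00012389]), 'tau': array([-3.85545020e-03, -5.28495741e+01, -1.27201114e+00, -1.53838438e+01,
       -5.25941723e-02,  1.92897387e-03,  3.72617239e-05]), 'position': array([0.26536132, 0.56526666, 0.23800621]), 'orientation': array([[ 4.24832307e-01,  9.05271882e-01, -5.74149903e-04],
       [ 9.05270630e-01, -4.24832678e-01, -1.51056852e-03],
       [-1.61139285e-03,  1.21977265e-04, -9.99998694e-01]]), 'force': array([0.66367532, 0.45928792, 0.57809619]), 'torque': array([ 0.03551609, -0.00955487, -0.01143543]), 'width': 1.001478256746643}
```

View pics/t0.png

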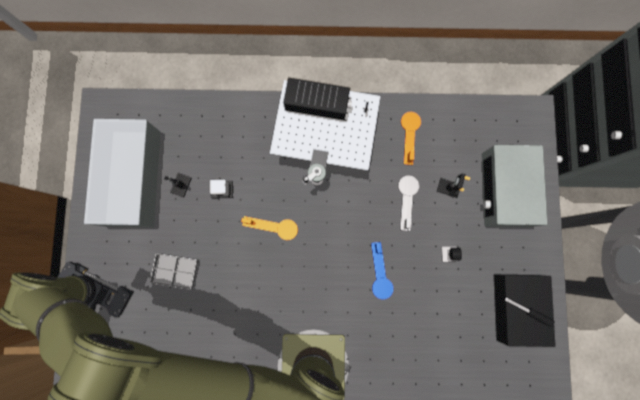

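View pics/s0.png

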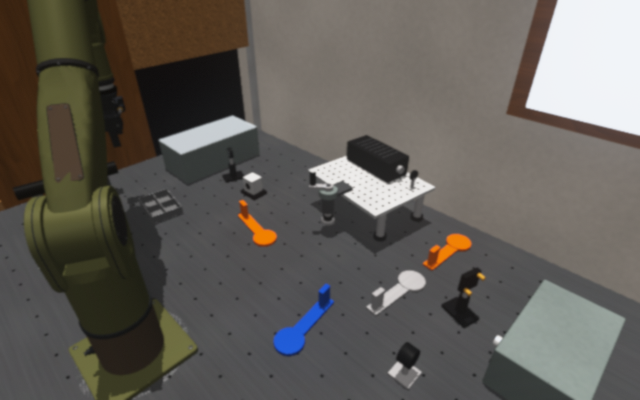

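The top view shows plate-shaped things at pad pixels: steel grey (409,186), orange (411,121), yellow-orange (288,229) and blue (383,289). The steel one fits the description. Its tab is at about (406,226), and the jack is at about (316,174). I'll check both in one close crop.

```bash
python3 - <<'E'
from h import *
a=cv2.imread('pics/t0.png')[150:240,290:430]; b=cv2.imread('pics/s0.png')[160:320,295:435]
A=cv2.resize(a,None,fx=5,fy=5,interpolation=cv2.INTER_CUBIC)[:, :]; B=cv2.resize(b,None,fx=3.5,fy=3.5,interpolation=cv2.INTER_CUBIC)
im=np.zeros((600,800,3),np.uint8)
A=cv2.resize(a,None,fx=3.4,fy=3.4,interpolation=cv2.INTER_CUBIC);B=cv2.resize(b,None,fx=2.3,fy=2.3,interpolation=cv2.INTER_CUBIC)
im[:A.shape[0],:A.shape[1]]=A; im[:B.shape[0],800-B.shape[1]:]=B
cv2.imwrite('pics/c0.png',im[:380])
c=load('t0');s=load('s0')
im=c['color'].astype(int)
# pad: bright pixels
m=((im.min(2)>120)).astype(np.uint8); m[:, :392]=0;m[:,425:]=0;m[:172]=0;m[235:]=0
n,l,st,ce=cv2.connectedComponentsWithStats(m); print(st,ce)
print('pad',onz(c,409,186,.01),'tab',onz(c,406,226,.03),'hub',onz(c,316,174,.15))
print('side pad',onz(s,412,281,.01),'tabtop',onz(s,378,292,.06))
E
```

```text
[[     0      0    640    400 255208]
 [   398    174     22     58    792]] [[319.2275203  199.50056425]
 [407.30176768 199.31818182]]
pad [ 0.60552344 -0.31957181  0.01      ] tab [ 0.46494679 -0.3033536   0.03      ] hub [0.61405817 0.00181438 0.15      ]
side pad [ 0.60621723 -0.32260622  0.01      ] tabtop [ 0.47251919 -0.30807709  0.06      ]
```

View pics/c0.png

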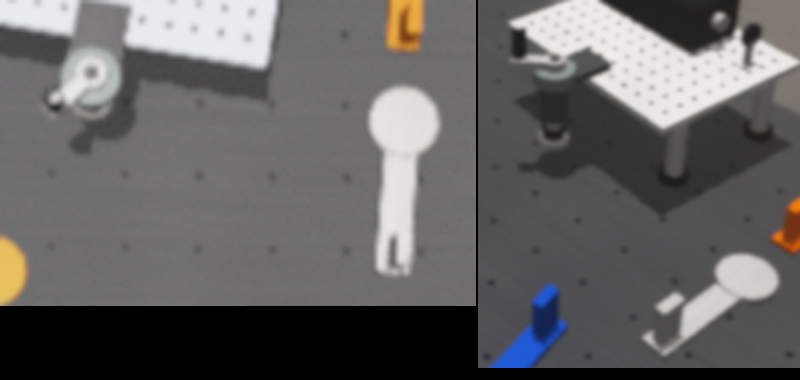

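The grey steel plate is confirmed, with its pad at top (408.8,185.3) and its tab near (406,223). The jack hub is at about top (316.8,171.2). The knob is at about top (306,179) and side (313,172).

```bash
python3 - <<'E'
from h import *
c=load('t0');s=load('s0')
def tri(p,q):
    o1,d1=ray(c,*p);o2,d2=ray(s,*q);d1/=np.linalg.norm(d1);d2/=np.linalg.norm(d2)
    t=np.linalg.lstsq(np.c_[d1,-d2],o2-o1,rcond=None)[0];a=o1+t[0]*d1;b=o2+t[1]*d2
    return np.round((a+b)/2,4),np.round(np.linalg.norm(a-b),4)
print('knobtop',tri((306.2,179.4),(312.8,172.2)))
print('knob z.206',onz(c,306.2,179.4,.206),onz(s,312.8,172.2,.206))
h=onz(c,316.8,171.2,.163);print('hub',h, 'in side',proj(s,h))
print('board edge',onz(c,272,154.5,.13),onz(c,370,169,.13))
# foot in side view: crop(553,133)
print('foot side', onz(s,(553-478)/2.3+295,133/2.3+160,.035), 'foot top',onz(c,290+93/3.4,150+112/3.4,.03))
p=onz(c,408.8,185.3,.01); print('pad',p)
# neck axis: end centre
e=onz(c,290+393/3.4,150+272/3.4,.004); print('end',e,np.linalg.norm((e-p)[:2]),np.degrees(np.arctan2(*(p-e)[[1,0]])))
q=(272,154.5);t=p+(e-p)/np.linalg.norm(e-p)*.135;print('tab',t)
# threshold-based pad ellipse fits in both
for nm,cc,(x0,y0,x1,y1) in(('t',c,(396,172,424,199)),('s',s,(395,265,430,297))):
    g=cc['color'].astype(int).min(2)
    m=np.zeros(g.shape,np.uint8);m[y0:y1,x0:x1]=g[y0:y1,x0:x1]>120
    M=cv2.moments(m,True);print(nm,M['m10']/M['m00'],M['m01']/M['m00'],M['m00'])
E
```

```text
knobtop (array([0.5873, 0.029 , 0.2056]), np.float64(0.0037))
knob z.206 [0.58573881 0.03017653 0.206     ] [0.58838385 0.02757423 0.206     ]
hub [ 0.62029531 -0.00066293  0.163     ] in side [327.51664215 184.4967165 ]
board edge [0.67936653 0.14393969 0.13      ] [ 0.63718136 -0.16978959  0.13      ]
foot side [0.62856174 0.00477993 0.035     ] foot top [ 0.60747305 -0.00197939  0.03      ]
pad [ 0.60797406 -0.31890957  0.01      ]
end [ 0.45323484 -0.3072095   0.004     ] 0.1551809167244474 -4.323991439642802
tab [ 0.47345882 -0.30873867  0.00478418]
t 408.3458823529412 186.09411764705882 425.0
s 408.8506151142355 281.88927943760984 569.0
```

```bash
python3 - <<'E'
from h import *
c=load('t0');s=load('s0')
for n,p,z in(('yel pad',(288,229.5),.01),('yel end',(243,221),.005),('blue pad',(383,289),.01),('blue end',(376,242),.06),('blue end0',(376,243),.0),('orange end',(409,163),.005),('detector',(452,254),.08)): print(n,np.round(onz(c,*p,z),3))
print(onz(s,264,237,.01),onz(s,323,308,.0),onz(s,325,288,.06))
E
python3 -m pendant '[[[0.1,-0.03,0],[0,0,7],0.088],[[0.18,-0.06,0],[0,0,14],0.088],[[0.2,-0.1,0],[0,0,21],0.088],[[0.206,-0.5,0],[0,0,21],0.06],[[0.206,-0.5,0],[0,0,21],0.06],[[0.206,-0.5,0],[0,0,21],0.06],[[0.206,-0.5,0],[0,0,21],0.06],[[0.206,-0.5,0],[0,0,21],0.06],[[0.206,-0.5,0],[0,0,21],0.06],[[0.206,-0.5,0],[0,0,21],0.06],[[0.206,-0.5,0],[0,0,21],0.06],[[0.206,-0.5,0],[0,0,21],0.06]]' 20
```

```text
yel pad [0.448 0.096 0.01 ]
yel end [0.475 0.251 0.005]
blue pad [ 0.254 -0.228  0.01 ]
blue end [ 0.408 -0.198  0.06 ]
blue end0 [ 0.407 -0.206  0.   ]
orange end [ 0.688 -0.322  0.005]
detector [ 0.373 -0.44   0.08 ]
[0.44765616 0.09796559 0.01      ] [ 3.83026909e-01 -2.12930733e-01 -1.11022302e-16] [ 0.39313178 -0.20944901  0.06      ]
clock: 1.1
position: [0.4542, 0.1487, 0.2386]
orientation: [[0.072, 0.997, -0.0], [0.997, -0.072, -0.0], [-0.0, -0.0, -1.0]]
force: [1.8, -0.6, 1.1]
width: 0.679
```

```bash
python3 -m pendant '[[[0,-0.44,0],[0,0,0],0.06],[[0,-0.44,0],[0,0,0],0.06],[[0,-0.44,0],[0,0,0],0.06],[[0,-0.44,0],[0,0,0],0.06],[[0,-0.44,0],[0,0,0],0.06],[[0,-0.44,0],[0,0,0],0.06],[[0,-0.44,0],[0,0,0],0.06],[[0,-0.44,0],[0,0,0],0.06],[[0,-0.44,0],[0,0,0],0.06],[[0,-0.44,0],[0,0,0],0.06],[[0,-0.44,-0.04],[0,0,0],0.06],[[0,-0.44,-0.08],[0,0,0],0.06]]'; python3 -m pendant '[[[0,0,-0.03],[0,0,0],0.06],[[0,0,-0.03],[0,0,0],0.06],[[0,0,-0.03],[0,0,0],0.06]]'
python3 - <<'E'
from h import *
print(telemetry.get_obs()['position'])
a=snap('top','t1');b=snap('side','s1')
A=cv2.resize(a['color'][165:245,360:440,::-1],None,fx=5,fy=5,interpolation=2)
B=cv2.resize(b['color'][235:335,340:440,::-1],None,fx=4,fy=4,interpolation=2)
cv2.imwrite('pics/c1.png',np.hstack([A,B]))
E
```

```text
clock: 2.1
position: [0.4552, -0.2971, 0.1619]
orientation: [[0.082, 0.997, 0.006], [0.997, -0.082, -0.007], [-0.007, 0.007, -1.0]]
force: [0.5, -0.3, -1.0]
width: 0.684
clock: 2.35
position: [0.4535, -0.2883, 0.1302]
orientation: [[0.072, 0.997, -0.003], [0.997, -0.072, 0.002], [0.002, -0.003, -1.0]]
force: [0.9, 0.3, -0.6]
width: 0.679
[ 0.45348698 -0.28827     0.13022295]
```

View pics/c1.png

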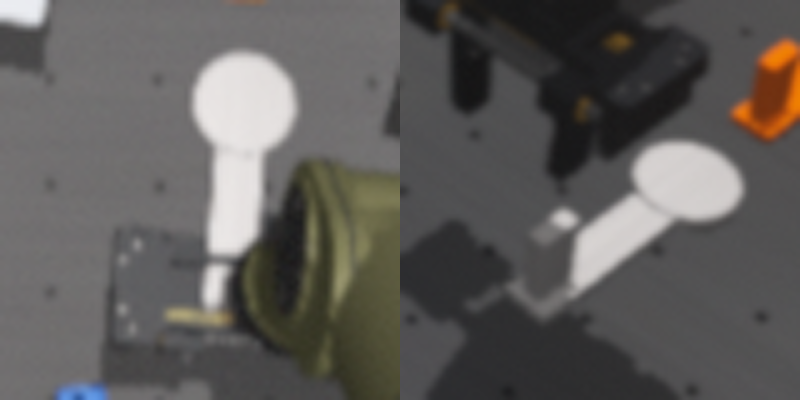

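The close views show the fingers open above the plate. The pad is at top (409,186) and side (412,280), and the tab top is at side (379,291.5), about (0.473,-0.309). I'll shift over it, descend and grip.

```bash
python3 -m pendant '[[[0.0195,-0.0205,0],[0,0,0],0.06],[[0.0195,-0.0205,-0.03],[0,0,0],0.06],[[0.0195,-0.0205,-0.06],[0,0,0],0.06],[[0.0195,-0.0205,-0.09],[0,0,0],0.06],[[0.0195,-0.0205,-0.106],[0,0,0],0.06],[[0.0195,-0.0205,-0.106],[0,0,0],0.06],[[0.0195,-0.0205,-0.106],[0,0,0],0.04],[[0.0195,-0.0205,-0.106],[0,0,0],0.02],[[0.0195,-0.0205,-0.106],[0,0,0],0.005],[[0.0195,-0.0205,-0.106],[0,0,0],0.005],[[0.0195,-0.0205,-0.106],[0,0,0],0.005],[[0.0195,-0.0205,-0.106],[0,0,0],0.005]]' 30
python3 -m pendant '[[[0,0,0],[0,0,0],0.005],[[0,0,0],[0,0,0],0.005],[[0,0,0],[0,0,0],0.005],[[0,0,0],[0,0,0],0.005]]'
python3 - <<'E'
from h import *
b=snap('side','s2')
B=cv2.resize(b['color'][235:335,340:440,::-1],None,fx=4,fy=4,interpolation=2)
cv2.imwrite('pics/c2.png',B)
E
```

```text
clock: 3.45
position: [0.4742, -0.3098, 0.0259]
orientation: [[0.072, 0.997, 0.001], [0.997, -0.072, -0.0], [-0.0, 0.001, -1.0]]
force: [-0.6, 0.4, 0.2]
width: 0.251
clock: 3.78
position: [0.474, -0.3095, 0.0255]
orientation: [[0.073, 0.997, 0.0], [0.997, -0.073, 0.0], [0.0, 0.0, -1.0]]
force: [-0.7, 1.3, 5.4]
width: 0.156
```

View pics/c2.png

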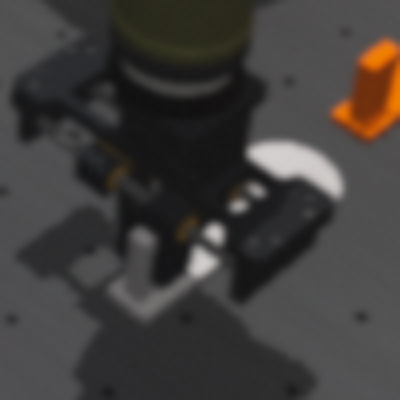

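Gripped: the opening is 13.7 mm, as it should be on the 14 mm tab. Now I'll slide it with a gentle yaw.

```bash
python3 -m pendant '[[[0,0.006,0],[0,0,0],0.005],[[0,0.02,0],[0,0,0],0.005],[[0.001,0.04,0],[0,0,1],0.005],[[0.002,0.06,0],[0,0,2],0.005],[[0.003,0.08,0],[0,0,3],0.005],[[0.005,0.1,0],[0,0,4],0.005],[[0.006,0.12,0],[0,0,5],0.005],[[0.007,0.14,0],[0,0,6],0.005],[[0.008,0.16,0],[0,0,7],0.005],[[0.009,0.18,0],[0,0,8],0.005],[[0.01,0.192,0],[0,0,9],0.005],[[0.01,0.2,0],[0,0,10],0.005]]'
python3 -m pendant '[[[0,0.01,0],[0,0,0],0.005],[[0.001,0.03,0],[0,0,0],0.005],[[0.002,0.05,0],[0,0,0],0.005],[[0.003,0.07,0],[0,0,0],0.005],[[0.0035,0.085,0],[0,0,0],0.005],[[0.0035,0.095,0],[0,0,0],0.005],[[0.0035,0.095,0],[0,0,0],0.005],[[0.0035,0.095,0],[0,0,0],0.005]]'
python3 - <<'E'
from h import *
a=snap('top','t3');b=snap('side','s3')
A=cv2.resize(a['color'][150:230,270:350,::-1],None,fx=5,fy=5,interpolation=2)
B=cv2.resize(b['color'][150:250,260:360,::-1],None,fx=4,fy=4,interpolation=2)
cv2.imwrite('pics/c3.png',np.hstack([A,B]))
E
```

```text
clock: 4.83
position: [0.4842, -0.1096, 0.0254]
orientation: [[-0.103, 0.995, 0.0], [0.995, 0.103, -0.002], [-0.002, 0.0, -1.0]]
force: [0.4, -5.1, 5.3]
width: 0.156
clock: 5.5
position: [0.4874, -0.0128, 0.0254]
orientation: [[-0.104, 0.995, 0.001], [0.995, 0.104, 0.002], [0.002, 0.001, -1.0]]
force: [-0.5, 2.0, 7.0]
width: 0.154
```

View pics/c3.png

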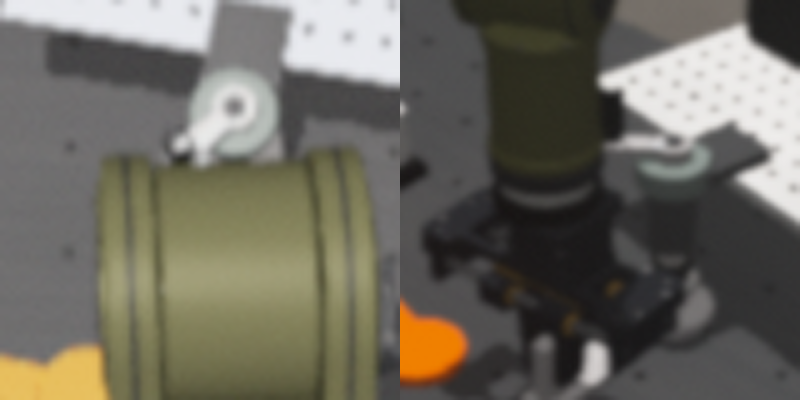

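The view is too occluded to judge. I'll release, lift clear and check the placement.

```bash
python3 -m pendant '[[[0,0,0],[0,0,0],0.045],[[0,0,0],[0,0,0],0.045],[[0,0,0],[0,0,0],0.045],[[0,0,0],[0,0,0],0.045],[[0,0,0],[0,0,0],0.045],[[0,0,0.04],[0,0,0],0.045],[[0,0,0.08],[0,0,0],0.045],[[-0.005,-0.04,0.12],[0,0,0],0.045],[[-0.01,-0.08,0.16],[0,0,0],0.045],[[-0.01,-0.12,0.2],[0,0,0],0.045],[[-0.01,-0.16,0.21],[0,0,0],0.045],[[-0.01,-0.2,0.21],[0,0,0],0.045]]'
python3 - <<'E'
from h import *
a=snap('top','t4');b=snap('side','s4')
A=cv2.resize(a['color'][150:230,270:350,::-1],None,fx=5,fy=5,interpolation=2)
B=cv2.resize(b['color'][150:250,260:360,::-1],None,fx=4,fy=4,interpolation=2)
cv2.imwrite('pics/c4.png',np.hstack([A,B]))
E
```

```text
clock: 6.6
position: [0.4785, -0.1796, 0.2283]
orientation: [[-0.104, 0.995, 0.004], [0.995, 0.104, -0.0], [-0.001, 0.004, -1.0]]
force: [0.2, 0.4, -0.0]
width: 0.513
```

View pics/c4.png

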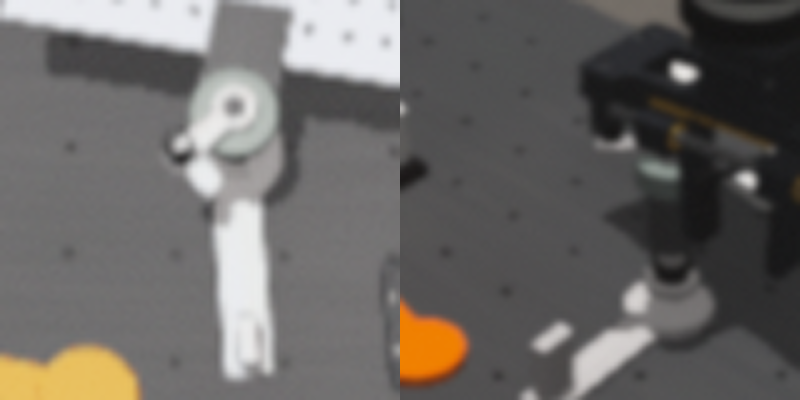

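```bash
python3 - <<'E'
from h import *
c=load('t4');s=load('s4')
print('pad side',onz(s,327.4,225,.01)); e=onz(c,270+249/5,150+378/5,.004);print('end',e)
y=np.radians(5.9);print('pad from end',e[:2]+.155*np.array([np.cos(y),np.sin(y)]))
A=cv2.resize(c['color'][150:230,270:350,::-1],None,fx=5,fy=5,interpolation=2)
B=cv2.resize(s['color'][150:250,260:360,::-1],None,fx=4,fy=4,interpolation=2)
def circ(im,cc,p,r,z,col,o,f):
    P=np.array([(proj(cc,[p[0]+r*np.cos(t),p[1]+r*np.sin(t),z])-o)*f+f/2 for t in np.linspace(0,6.283,60)])
    cv2.polylines(im,[P.astype(int)],True,col,1)
J=(.6205,-.0007); P=(.6212,-.0005)
for im,cc,o,f in((A,c,(270,150),5),(B,s,(260,150),4)):
    circ(im,cc,P,.035,.01,(0,0,255),o,f); circ(im,cc,J,.028,.15,(255,0,0),o,f); circ(im,cc,J,.021,.03,(0,255,0),o,f); circ(im,cc,J,.018,.07,(255,255,0),o,f)
cv2.imwrite('pics/c5.png',cv2.resize(np.hstack([A[:300],B[80:380]]),None,fx=1,fy=1))
E
```

```text
pad side [0.62530799 0.00220322 0.01      ]
end [ 0.46364262 -0.01267761  0.004     ]
pad from end [0.61782155 0.00325524]
```

View pics/c5.png

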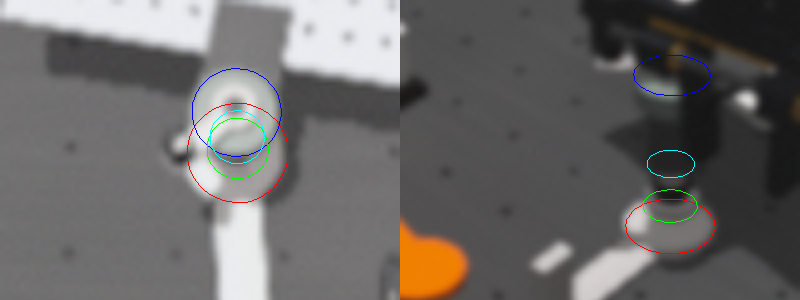

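The overlays agree: the pad outline matches a circle centred under the jack axis to about 2-3 mm. Next I'll go above the knob at about (0.587, 0.029).

```bash
python3 -m pendant '[[[0,0,0.01],[0,0,0],0.045],[[0,0,0.01],[0,0,0],0.045],[[0,0.04,0.01],[0,0,0],0.045],[[0.03,0.08,0.01],[0,0,0],0.045],[[0.06,0.12,0.01],[0,0,0],0.045],[[0.08,0.16,0.01],[0,0,0],0.045],[[0.1,0.19,0.01],[0,0,0],0.045],[[0.11,0.22,0.01],[0,0,0],0.045],[[0.11,0.24,0.01],[0,0,0],0.045],[[0.11,0.24,0.01],[0,0,0],0.045],[[0.11,0.24,0.01],[0,0,0],0.045],[[0.11,0.24,0.01],[0,0,0],0.045]]' 50
```

```text
clock: 7.7
position: [0.5869, 0.0603, 0.2345]
orientation: [[-0.102, 0.995, -0.002], [0.995, 0.102, -0.002], [-0.002, -0.002, -1.0]]
force: [-0.0, 0.1, -1.2]
width: 0.513
```

```bash
python3 -m pendant '[[[0,-0.02,0],[0,0,0],0.045],[[0,-0.031,0],[0,0,0],0.045],[[0,-0.031,0],[0,0,0],0.045],[[0,-0.031,0],[0,0,0],0.045],[[0,-0.031,-0.015],[0,0,0],0.045],[[0,-0.031,-0.03],[0,0,0],0.045],[[0,-0.031,-0.045],[0,0,0],0.045],[[0,-0.031,-0.061],[0,0,0],0.045],[[0,-0.031,-0.061],[0,0,0],0.045],[[0,-0.031,-0.061],[0,0,0],0.045]]'
python3 - <<'E'
from h import *
a=snap('top','t6');b=snap('side','s6')
A=cv2.resize(a['color'][150:230,270:350,::-1],None,fx=5,fy=5,interpolation=2)
B=cv2.resize(b['color'][130:230,260:360,::-1],None,fx=4,fy=4,interpolation=2)
cv2.imwrite('pics/c6.png',np.hstack([A,B]))
E
```

```text
clock: 8.53
position: [0.5872, 0.0307, 0.174]
orientation: [[-0.103, 0.995, -0.002], [0.995, 0.103, 0.0], [0.001, -0.001, -1.0]]
force: [0.5, 0.6, 1.1]
width: 0.508
```

View pics/c6.png

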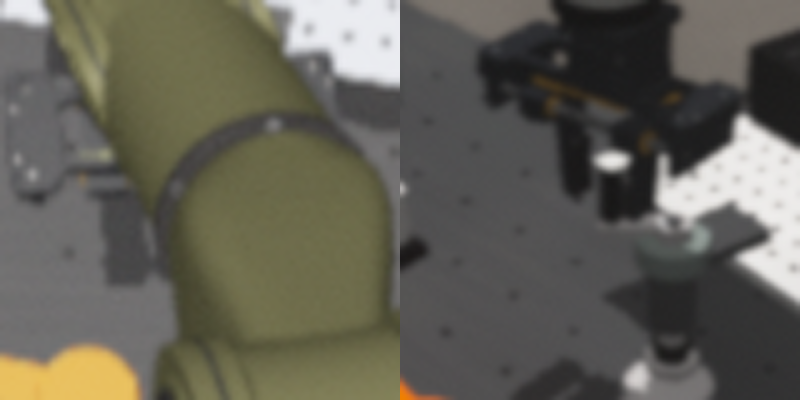

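The side view shows the knob, top at about (312.8,170), between the two fingers. I'll close on it.

```bash
python3 -m pendant '[[[0,0,0],[0,0,0],0.03],[[0,0,0],[0,0,0],0.02],[[0,0,0],[0,0,0],0.01],[[0,0,0],[0,0,0],0.005],[[0,0,0],[0,0,0],0.005],[[0,0,0],[0,0,0],0.005],[[0,0,0],[0,0,0],0.005],[[0,0,0],[0,0,0],0.005],[[0,0,0],[0,0,0],0.005]]' 50; python3 - <<'E'
from h import *
s=load('s6');print(onz(s,312.75,170,.206))
a=np.array([.6205,-.0007]);p=telemetry.get_obs()['position'][:2]
print(p-a,np.linalg.norm(p-a),np.degrees(np.arctan2(*(p-a)[::-1])))
E
```

```text
clock: 9.38
position: [0.5879, 0.0303, 0.1746]
orientation: [[-0.102, 0.995, 0.0], [0.995, 0.102, 0.0], [0.0, 0.0, -1.0]]
force: [0.2, 0.2, 3.8]
width: 0.191
[0.59723382 0.03671784 0.206     ]
[-0.03263719  0.0309518 ] 0.04497999283480601 136.51823523729752
```

```bash
python3 - <<'E'
from h import *
b=snap('side','s7')
L=[]
for f in('s0','s6','s7'):
    c=load(f);B=cv2.resize(c['color'][150:210,295:340,::-1],None,fx=5.8,fy=5.8,interpolation=2)
    for p,col in (((.587,.0293,.206),(0,0,255)),((.587,.0293,.16),(0,255,0)),((.6205,-.0007,.163),(255,0,0))):
        q=(proj(c,p)-[295,150])*5.8+2.9; cv2.circle(B,tuple(q.astype(int)),3,col,-1)
    L.append(B)
cv2.imwrite('pics/c7.png',np.hstack(L))
E
```

```text
(no output)
```

View pics/c7.png

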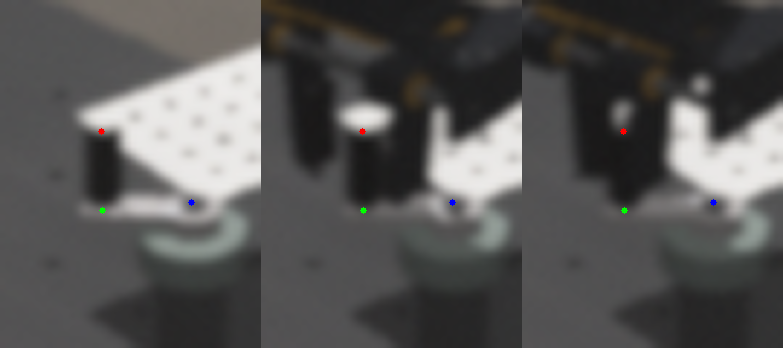

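The knob matches its predicted position, and the white patch was the board's corner behind it. The grip is good. I'll compute the circle shifts next.

```bash
cat > tab.py <<'E'
import sys,numpy as np
a0,step,n=map(float,sys.argv[1:]); r=.045
C=lambda a:r*np.array([np.cos(np.radians(a)),np.sin(np.radians(a))])
print(','.join('[[%.4f,%.4f,0],[0,0,0],0.005]'%tuple(C(a0-step*(i+1))-C(a0)) for i in range(int(n))))
E
cat > f.py <<'E'
from h import *
o=telemetry.get_obs();d=o['position'][:2]-[.6205,-.0007];t=np.arctan2(d[1],d[0])
F=o['force'];print('t',o['clock'],'ang',np.degrees(t).round(1),'r',np.linalg.norm(d).round(4),'push',(-(F[0]*np.sin(t)-F[1]*np.cos(t))).round(2),'rad',(F[0]*np.cos(t)+F[1]*np.sin(t)).round(2),'Fz',F[2].round(2), 'w',o['width'])
E
for a in 137 17 -103; do python3 tab.py $a 10 12; done
```

```text
[[0.0058,0.0052,0],[0,0,0],0.005],[[0.0125,0.0094,0],[0,0,0],0.005],[[0.0198,0.0123,0],[0,0,0],0.005],[[0.0274,0.0140,0],[0,0,0],0.005],[[0.0353,0.0142,0],[0,0,0],0.005],[[0.0430,0.0132,0],[0,0,0],0.005],[[0.0505,0.0107,0],[0,0,0],0.005],[[0.0574,0.0071,0],[0,0,0],0.005],[[0.0636,0.0022,0],[0,0,0],0.005],[[0.0688,-0.0036,0],[0,0,0],0.005],[[0.0730,-0.0103,0],[0,0,0],0.005],[[0.0759,-0.0175,0],[0,0,0],0.005]
[[0.0016,-0.0077,0],[0,0,0],0.005],[[0.0019,-0.0155,0],[0,0,0],0.005],[[0.0008,-0.0233,0],[0,0,0],0.005],[[-0.0016,-0.0307,0],[0,0,0],0.005],[[-0.0053,-0.0377,0],[0,0,0],0.005],[[-0.0101,-0.0438,0],[0,0,0],0.005],[[-0.0160,-0.0491,0],[0,0,0],0.005],[[-0.0226,-0.0533,0],[0,0,0],0.005],[[-0.0299,-0.0562,0],[0,0,0],0.005],[[-0.0375,-0.0578,0],[0,0,0],0.005],[[-0.0454,-0.0581,0],[0,0,0],0.005],[[-0.0532,-0.0570,0],[0,0,0],0.005]
[[-0.0075,0.0024,0],[0,0,0],0.005],[[-0.0144,0.0061,0],[0,0,0],0.005],[[-0.0206,0.0109,0],[0,0,0],0.005],[[-0.0258,0.0168,0],[0,0,0],0.005],[[-0.0300,0.0234,0],[0,0,0],0.005],[[-0.0329,0.0307,0],[0,0,0],0.005],[[-0.0345,0.0384,0],[0,0,0],0.005],[[-0.0348,0.0462,0],[0,0,0],0.005],[[-0.0337,0.0540,0],[0,0,0],0.005],[[-0.0313,0.0614,0],[0,0,0],0.005],[[-0.0276,0.0684,0],[0,0,0],0.005],[[-0.0228,0.0745,0],[0,0,0],0.005]
```

```bash
python3 -m pendant '[[[0.0058,0.0052,0],[0,0,0],0.005],[[0.0125,0.0094,0],[0,0,0],0.005],[[0.0198,0.0123,0],[0,0,0],0.005],[[0.0274,0.0140,0],[0,0,0],0.005],[[0.0353,0.0142,0],[0,0,0],0.005],[[0.0430,0.0132,0],[0,0,0],0.005]]' >/dev/null; python3 f.py
```

```text
t 9.9333 ang 81.3 r 0.0433 push 9.74 rad -4.42 Fz 11.46 w 0.18949193319763805
```

```bash
python3 -m pendant '[[[0.0075,-0.0024,0],[0,0,0],0.005],[[0.0144,-0.0061,0],[0,0,0],0.005],[[0.0206,-0.0109,0],[0,0,0],0.005],[[0.0258,-0.0168,0],[0,0,0],0.005],[[0.0300,-0.0234,0],[0,0,0],0.005],[[0.0329,-0.0307,0],[0,0,0],0.005]]' >/dev/null; python3 f.py
python3 -m pendant '[[[0.0016,-0.0077,0],[0,0,0],0.005],[[0.0019,-0.0155,0],[0,0,0],0.005],[[0.0008,-0.0233,0],[0,0,0],0.005],[[-0.0016,-0.0307,0],[0,0,0],0.005],[[-0.0053,-0.0377,0],[0,0,0],0.005],[[-0.0101,-0.0438,0],[0,0,0],0.005]]'>/dev/null; python3 f.py
python3 -m pendant '[[[-0.0059,-0.0053,0],[0,0,0],0.005],[[-0.0125,-0.0095,0],[0,0,0],0.005],[[-0.0198,-0.0124,0],[0,0,0],0.005],[[-0.0274,-0.0140,0],[0,0,0],0.005],[[-0.0353,-0.0143,0],[0,0,0],0.005],[[-0.0431,-0.0132,0],[0,0,0],0.005]]'>/dev/null; python3 f.py
```

```text
t 10.4333 ang 23.3 r 0.043 push 9.09 rad -5.95 Fz 9.66 w 0.19133173315500013
t 10.9333 ang -34.4 r 0.0444 push 10.54 rad 2.83 Fz -3.59 w 0.1878858293854635
t 11.4333 ang -96.5 r 0.0467 push 9.81 rad 3.65 Fz -4.35 w 0.1886833883892945
```

```bash
python3 -m pendant '[[[-0.0075,0.0024,0],[0,0,0],0.005],[[-0.0144,0.0061,0],[0,0,0],0.005],[[-0.0206,0.0109,0],[0,0,0],0.005]]'>/dev/null; python3 f.py
python3 -m pendant '[[[-0.0052,0.0059,0],[0,0,0],0.005],[[-0.0094,0.0125,0],[0,0,0],0.005],[[-0.0123,0.0198,0],[0,0,0],0.005]]'>/dev/null; python3 f.py
```

```text
t 11.6833 ang -125.8 r 0.0473 push 9.91 rad 3.36 Fz -0.67 w 0.1924899033702605
t 11.9333 ang -155.0 r 0.0472 push 10.65 rad 6.1 Fz 6.56 w 0.18649751492577582
```

```bash
python3 tab.py -163 10 3; python3 tab.py 167 10 3;python3 tab.py 137 10 3;python3 tab.py 107 10 3;python3 tab.py 77 10 3;python3 tab.py 47 10 3
```

```text
[[-0.0016,0.0077,0],[0,0,0],0.005],[[-0.0019,0.0155,0],[0,0,0],0.005],[[-0.0008,0.0233,0],[0,0,0],0.005]
[[0.0024,0.0075,0],[0,0,0],0.005],[[0.0061,0.0144,0],[0,0,0],0.005],[[0.0109,0.0206,0],[0,0,0],0.005]
[[0.0058,0.0052,0],[0,0,0],0.005],[[0.0125,0.0094,0],[0,0,0],0.005],[[0.0198,0.0123,0],[0,0,0],0.005]
[[0.0077,0.0016,0],[0,0,0],0.005],[[0.0155,0.0019,0],[0,0,0],0.005],[[0.0233,0.0008,0],[0,0,0],0.005]
[[0.0075,-0.0024,0],[0,0,0],0.005],[[0.0144,-0.0061,0],[0,0,0],0.005],[[0.0206,-0.0109,0],[0,0,0],0.005]
[[0.0052,-0.0058,0],[0,0,0],0.005],[[0.0094,-0.0125,0],[0,0,0],0.005],[[0.0123,-0.0198,0],[0,0,0],0.005]
```

```bash
python3 -m pendant '[[[-0.0016,0.0077,0],[0,0,0],0.005],[[-0.0019,0.0155,0],[0,0,0],0.005],[[-0.0008,0.0233,0],[0,0,0],0.005]]'>/dev/null; python3 f.py
```

```text
t 12.1833 ang 175.3 r 0.0465 push 11.22 rad 5.58 Fz 11.31 w 0.18939385841011724
```

```bash
python3 -m pendant '[[[0.0024,0.0075,0],[0,0,0],0.005],[[0.0061,0.0144,0],[0,0,0],0.005],[[0.0109,0.0206,0],[0,0,0],0.005]]'>/dev/null; python3 f.py
```

```text
t 12.4333 ang 145.9 r 0.0454 push 13.62 rad 5.25 Fz 16.15 w 0.19258206978173056
```

```bash
python3 -m pendant '[[[0.0058,0.0052,0],[0,0,0],0.005],[[0.0125,0.0094,0],[0,0,0],0.005]]'>/dev/null; python3 f.py
```

```text
t 12.6 ang 125.9 r 0.0446 push 15.9 rad 2.65 Fz 17.36 w 0.1880476919622721
```

Push is now about 6 N above the 9.8 N it took in the air, and it rose at the expected slope. I'll stop here, release and lift away.

```bash
python3 -m pendant '[[[-0.002,-0.002,0],[0,0,0],0.045],[[-0.002,-0.002,0],[0,0,0],0.045],[[-0.002,-0.002,0],[0,0,0],0.045],[[-0.002,-0.002,0],[0,0,0],0.045],[[-0.002,-0.002,0],[0,0,0],0.045],[[-0.002,-0.002,0],[0,0,0],0.045]]'; python3 f.py
python3 -m pendant '[[[0,0,0.02],[0,0,0],0.045],[[0,0,0.05],[0,0,0],0.045],[[0,0,0.08],[0,0,0],0.045],[[0,0,0.1],[0,0,0],0.045],[[-0.03,0.03,0.1],[0,0,0],0.045],[[-0.06,0.06,0.1],[0,0,0],0.045],[[-0.09,0.09,0.1],[0,0,0],0.045],[[-0.12,0.12,0.1],[0,0,0],0.045],[[-0.15,0.15,0.1],[0,0,0],0.045],[[-0.15,0.18,0.1],[0,0,0],0.045],[[-0.15,0.21,0.1],[0,0,0],0.045],[[-0.15,0.21,0.1],[0,0,0],0.045]]'
python3 - <<'E'
from h import *
a=snap('top','t8');b=snap('side','s8')
A=cv2.resize(a['color'][150:230,270:350,::-1],None,fx=5,fy=5,interpolation=2)
B=cv2.resize(b['color'][150:250,260:360,::-1],None,fx=4,fy=4,interpolation=2)
cv2.imwrite('pics/c8.png',np.hstack([A,B]))
E
```

```text
clock: 13.1
position: [0.5981, 0.0378, 0.1741]
orientation: [[-0.102, 0.995, -0.0], [0.995, 0.102, 0.0], [0.0, -0.0, -1.0]]
force: [-0.3, -0.6, 0.3]
width: 0.513
t 13.1 ang 120.1 r 0.0446 push 0.59 rad -0.36 Fz 0.31 w 0.5130045840517082
clock: 14.1
position: [0.4466, 0.2556, 0.2751]
orientation: [[-0.112, 0.994, 0.001], [0.994, 0.112, 0.007], [0.007, 0.002, -1.0]]
force: [0.5, 0.5, -0.2]
width: 0.511
```

View pics/c8.png

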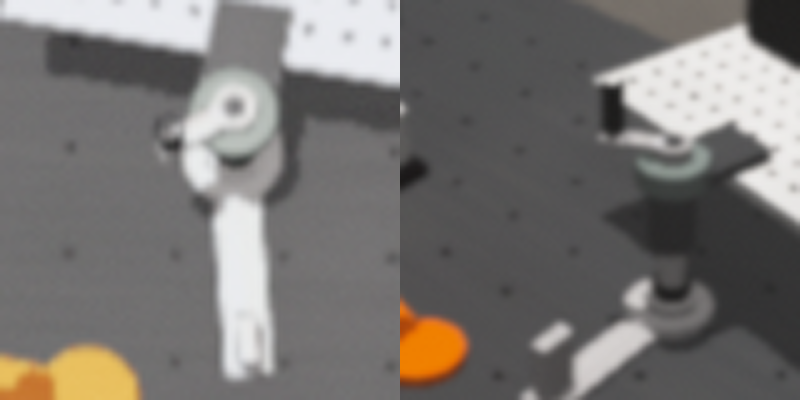

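The foot now sits on the pad, with a visible pad margin all round in the side view at about (328,225). The plate hasn't moved, the knob is free and the gripper is clear. Handing in.

```bash
python3 -c "
from h import *
print(order.job_done())"
```

```text
the job is handed in; nothing more can be done
None
```

The job is done and handed in at about 14 s of the 72 s allowed. I slid the steel plate by its tab until the pad lay under the jack foot, then released it. I gripped the crank knob, wound it clockwise about 375°, let go and moved the arm clear.

- **Centring:** Before winding, overlays and image estimates put the pad within about 2–5 mm of the jack axis. The circle the knob followed suggested the axis is up to 2 mm from my estimate, so the pad may be 3–5 mm off centre. The last picture shows the foot disc on the pad with margin all round.
- **Push at the knob:** It took 9.1–10.7 N in the air (about 9.8 N) and rose to 15.9 N when I stopped, about 6 N more. The slope was about 6.5 N per rad against the 5 N expected. That suggests roughly 80–90 N on the foot, which I couldn't measure directly.
- **After release:** The tool force was about zero and the plate had not moved. I didn't measure the other objects afterwards; the arm never touched any of them as far as I could tell.

One reading briefly disagreed: a side-view estimate of the knob was about 12 mm off, because I had picked the board's corner behind it. A further picture confirmed the grip was centred.

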